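Pack the spool and snap the notions box shut

ROBOT

A 6-joint arm with a two-finger parallel gripper is mounted at the origin on the work surface. World frame = base frame: x ahead of the robot, y to its left, z up, the work surface at z = 0. Lengths are in m, angles in rad, forces in N, time in s.
With the tool pointing down it reaches from about 0.225 to 0.875 m from the base axis. Payload 3.4 kg.
Tool frame: the origin (TCP) lies at the very end of the fingers, on their centre line; the grasp point (between the pads) lies 19 mm behind it; x points along the fingers, z is the direction in which the jaws open and shut, and the axes are right-handed (so a half turn about x gives the same grasp; the last joint's range is limited). The gripper opens to 85 mm and grips with 20 to 120 N. Pads are 22 mm wide; open, the fingers measure 114 mm over their backs; the gripper's body (76 mm by 85 mm) begins 54 mm behind the grasp point. The pads swing forward as they close: fully open they stand 13 mm farther back than shut.
Start: joints at [1.096, 0.276, 1.505, -0, 1.361, -0.121], TCP at [0.199, 0.539, 0.231] pointing down, gripper open.
Joint ranges: [-2.89, 2.89], [-0.75, 2.08], [0.22, 2.7], [-1.18, 4.32], [0.11, 2.71], [-2.7, 2.7]. Speed limits (rad/s): [2.57, 2.57, 3.14, 3.14, 3.14, 3.14].

INTERFACE

Orientations are given as a unit quaternion [w, x, y, z].
In Python, from rig import manip, viewer, finder gives the robot as it stands.
- The arm moves only by the tool move_arm, never from a script. Its argument "rows" is a list of rows, each a list of 3 entries, a list of its own where there are three numbers: the shift along the tool's x, y, z in mm, then the turn about the tool's x in rad, then the finger opening in mm, from 0 to 85.4. A call has 1 to 8 rows; each row is the pose to reach, as a shift and turn from the pose measured when the call began, along the tool's axes at that moment; what a row does not reach only later rows make up. A row lasts 1/12 s, in which the tool goes at most 41.7 mm and 7.16 degrees, less where a joint would pass 70% of its speed; a pose out of reach is approached as far as the arm can. A call with a gripper value outside its range is refused whole. The fingers move at their own pace and stop on an object; "force" is the grip in N (left out, the last holds). Time passes only in rows, so rows that repeat a pose let the fingers close. It gives the time, the measured TCP pose, the force and the opening at its end, in the units of the state.
- manip.get_state(): the state, without advancing time (a new reading comes with each control period).
- viewer.get_image(name): name is "scene" or "top" or "wrist"; returns the picture (400x640x3 uint8, red, green, blue); there is no depth.
- viewer.get_calibration(name): a dict with "mtx" (3x3 intrinsics, pixels), "R" (3x3) and "t" (3): a world point X has camera coordinates R X + t. Camera axes: x right, y down, z forward; pixel columns grow to the right and rows downward; lengths in m; the calibration is good to about 2 mm. The wrist camera is an equidistant fisheye: a pixel r from the principal point sees the ray r / f radians off the axis. A picture is of the moment at which its call begins: read the wrist's pose just before it. get_calibration takes no time and is no camera call; for the wrist camera it gives the pose at the moment of the call.
- manip.sign_off(): hands the job in, once; it reports no verdict.
Trained networks look in the newest picture that a camera, given by its name, has taken for a name from the list of things; names that differ only in an ending like _2 or _b are one class to them, and where a whole thing is asked for, a point or a joint stands for the part that bears it (a point fixed in the world has none). Each returns a list of dicts, best first, with "score" (0 to 1); they miss things now and then, are a little off and sometimes report something else, mostly with a low value. They report only what shows in the picture. A call takes as long as a camera call. They do not tell look-alikes from the thing itself.
- finder.look_for(target, camera): "centre" ([column, row] in pixels, amid what is visible of it).
- finder.trace(target, camera): "mask" (400x640 bool, what is visible of it) and "centre" ([column, row] in pixels, amid what is visible of it).
The state is a dict: "clock": time; "qpos": joint angles; "qd": joint speeds; "effort": joint torques, N m; "position": TCP position; "ee_rot": TCP orientation; "contact_force": force on the tool from outside, world axes, zero at the start; "moment": the same for the moment, N m; "width": finger opening in m.
Only numpy, scipy, OpenCV 4.12 (cv2) and the standard library are available. Lean on these libraries where they do the work, as an engineer would, in place of code of your own. Each camera call takes 0.05 s, during which the arm holds its last target.

TASK

Put the small empty wooden spool into the open front compartment of the sewing-notions box. Then slide the box's lid shut along its channel: it has to be forced over the small sprung ridge near the end until it has snapped past it and sits home at the rubber buffer, but only touch the buffer gently, never ram it. Let go and leave the lid shut, and do not knock the other things about.

Things in the scene. Friction and masses are not known exactly. Their poses are not given: they have to be found in the camera images.
- box: Plywood box fixed to the table, 210 long x 124 wide x 60 high (mm), cavity 96 wide. Origin on the table; +x is the way the lid slides shut, z up. It reaches from x=-95 (rear, where the lid enters) to x=+115. Floor top at z=6. A divider (top z=25) at x=-50..-44 parts a rear compartment holding two steel bobbins from the empty front one, which ends at a darker wooden end block at x=23 to 53.
- compartment (a point): Point on the floor of the front compartment, middle of its width, box x=2; axes as the box.
- channel (a point): Middle of the lid channel at box x=80, z=46 (channel floor); axes as the box. Side lips (z 55.5 to 60) hold the lid down, 1.5 mm play up and to each side. The end block here carries a ridge across the channel and, 26 mm beyond its crest, a black buffer. The block is screwed down anywhere over 30 mm and is NOT measured: with the lid touching the buffer, its front is somewhere within 15 mm before or past this point.
- lid: Plain wooden lid, 180 long x 109 wide x 8 thick, about 0.16 kg, already in the channel but pulled 89 to 135 mm open, its rear part sticking out of the box. Origin at the centre of its underside; +x points the way it closes, nearly parallel to the box's x. Underneath, 17 mm behind the front edge, is a cross groove 20 wide x 4.5 deep; the ridge springs up into it when the lid is home.
- lid_front (a point): Middle of the lid's front lower edge (90 mm ahead of the lid's origin, at its underside); axes as the lid.
- pull (a point): Point in the wooden pull bar standing on the lid near its rear edge: the bar is 14 thick along the lid's x, 60 long across and 34 high. The point is on the lid's middle line, 74 mm behind its origin, 22 mm above its top face, 12 mm below the bar's top. Axes as the lid. Grip the bar across its 14 mm or push its rear face.
- spool: The small empty wooden spool, standing upright on the table: flanges 26 dia x 6 thick at both ends, core 18 dia, 32 high, about 20 g. Origin at the centre of its underside, z up its axis. (A larger wooden spool, 42 dia x 46 high, and a steel thimble also stand about: leave them.)
- ridge (a joint): How far the sprung ridge is pressed down, in m: 0 = fully up (4 mm above the channel floor, slopes 8 mm long at 27 degrees), at most 0.0055. Spring 3.5 N/mm, preload 3.5 N. It is pressed 2.5 to 4 mm while the lid's front strip rides over it, for which the lid must be pushed with roughly 8 to 15 N, and springs up to about 0 in the lid's groove.
- buffer (a joint): How far the rubber buffer is squeezed along box +x, in m: 0 = untouched, 1 mm for every 4 N. When the lid touches it, the ridge is already up in the groove. A touch of 2 to 6 N is right; squeezing it more than 2.5 mm (10 N) is ramming.
- spool_wide: The larger empty wooden spool, 42 dia x 46 high, a bystander; origin under its centre.
- thimble: Steel thimble, 20 dia x 24 high, a bystander; origin under its centre.
- brush_pot: White pot with three brushes, 76 dia, 200 high with the brushes, a bystander; origin under its centre.
- button_jar: Clear jar with metal cap, 64 dia x 75 high, a bystander; origin under its centre.
- glue: White bottle, 44 dia x 130 high, a bystander; origin under its centre.
- chalk: Flat block of tailor's chalk, 50 x 35 x 8, a bystander; origin under its centre.
Mind the look-alikes: they are no part of the job. What is shaped like the spool but blue is not meant.

How it is judged:
By the outcome, as a careful person would: the job done as asked, in the order asked, and still so for the second after the job is handed in, with the robot touching nothing.
It also fails if it takes over 70 s, if anything falls off the work surface, if the arm or the gripper's body presses on something with over 40 N, if the wrist force passes 120 N, or if a joint passes its speed limit or range.

## Working session

There is one attempt and no reset: what is moved stays moved. The work goes in short steps, Python scripts to look and compute and a tool call to move; the robot and the scene stay as the last step left them, time stands still between calls to the robot, and variables do not carry over. Pictures are saved under pics/ and viewed, and the job is handed in when it is done.

Besides the shell and the picture viewer there is one more tool, called after ">>>" as name([rows], argument=value, ...), one row to a line, values as JSON. move_arm: Moves the arm, as the interface text tells. Its arguments: {"type":"object","properties":{"rows":{"type":"array"},"force":{"type":"number"}},"required":["rows"]}

```bash
mkdir -p pics; ls
python3 - <<'E'
from rig import manip, viewer, finder
import cv2
print(manip.get_state())
for n in ["scene","top","wrist"]:
    im=viewer.get_image(n); cv2.imwrite(f"pics/{n}0.png",im[:,:,::-1])
    c=viewer.get_calibration(n); print(n,c)
E
```

```text
pics
{'clock': 0.0, 'qpos': array([ 1.09599893e+00,  2.76623493e-01,  1.50616031e+00, -4.58699951e-05,
        1.36068443e+00, -1.21021169e-01]), 'qd': array([ 0.00023174, -0.00010076, -0.00121222, -0.00276565, -0.00170323,
        0.00160444]), 'effort': array([-1.31092856e-04, -4.16769826e+01, -2.45803410e+01, -4.87973994e-04,
        1.11842790e-02, -5.99075605e-06]), 'position': array([0.1989895 , 0.5388987 , 0.23041263]), 'ee_rot': array([ 0.57960093, -0.4045417 ,  0.58075782,  0.40389246]), 'contact_force': array([0.54316804, 0.18089429, 0.19659989]), 'moment': array([-0.05025855, -0.02573056,  0.06407153]), 'width': 0.08536418039874902}
scene {'mtx': array([[512.14326134,   0.        , 319.73403157],
       [  0.        , 512.14326134, 197.43967942],
       [  0.        ,   0.        ,   1.        ]]), 'R': array([[ 0.84536102,  0.53418228, -0.0037462 ],
       [ 0.44704897, -0.71127378, -0.54243601],
       [-0.29242428,  0.45687952, -0.84008877]]), 't': array([-0.52563865, -0.25617635,  1.79070732])}
top {'mtx': array([[364.04219534,   0.        , 322.61354845],
       [  0.        , 364.04219534, 199.31206937],
       [  0.        ,   0.        ,   1.        ]]), 'R': array([[-0.12641572, -0.99196124,  0.00565338],
       [-0.97197341,  0.1227257 , -0.20051457],
       [ 0.19820887, -0.03084313, -0.97967441]]), 't': array([0.05109949, 0.61260227, 0.8007878 ])}
wrist {'mtx': array([[309.70691629,   0.        , 328.64933099],
       [  0.        , 309.70691629, 198.92485254],
       [  0.        ,   0.        ,   1.        ]]), 'R': array([[ 0.34737079,  0.93772699, -0.00127283],
       [ 0.90246237, -0.33393803,  0.27211589],
       [ 0.25474537, -0.0956738 , -0.96226364]]), 't': array([-0.57385141, -0.03474286,  0.37844995])}
```

View pics/scene0.png

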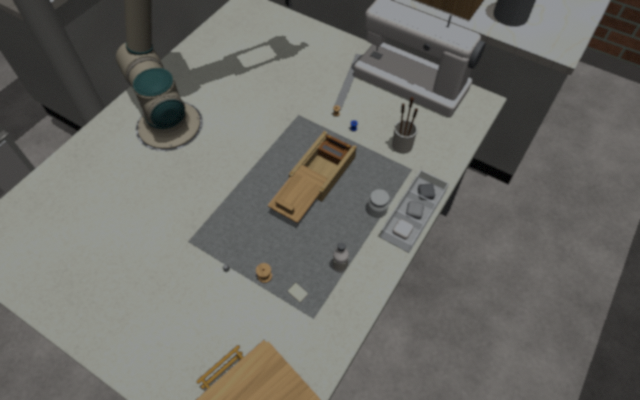

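View pics/top0.png

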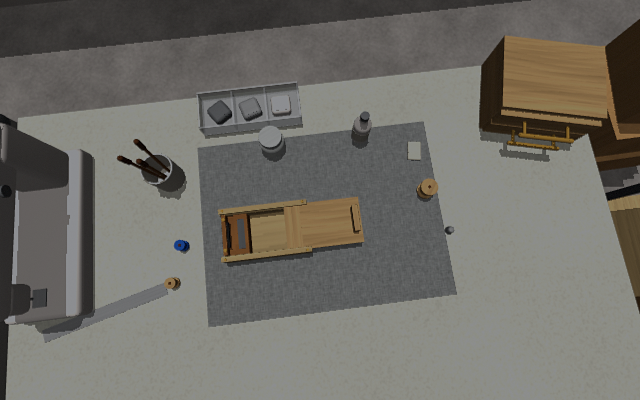

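View pics/wrist0.png

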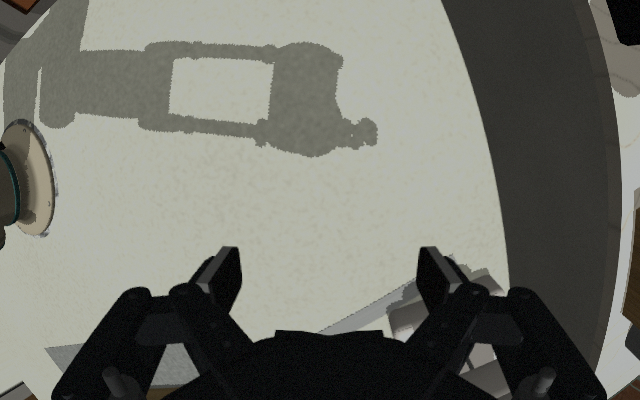

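```bash
cat > h.py <<'E'
from rig import manip, viewer, finder
import numpy as np, cv2
from scipy.spatial.transform import Rotation as Rot
def ray(name,px,cal=None):
    c=cal or viewer.get_calibration(name); K,R,t=c["mtx"],c["R"],np.array(c["t"])
    d=np.array([(px[0]-K[0,2])/K[0,0],(px[1]-K[1,2])/K[1,1]])
    if name=="wrist":
        r=np.linalg.norm(d); v=np.array([*(d/r*np.sin(r)),np.cos(r)]) if r>1e-9 else np.array([0,0,1.])
    else: v=np.array([d[0],d[1],1.])
    return -R.T@t, R.T@v
def plane(name,px,h,cal=None):
    o,v=ray(name,px,cal); return o+v*(h-o[2])/v[2]
def proj(name,X,cal=None):
    c=cal or viewer.get_calibration(name); K,R,t=c["mtx"],c["R"],np.array(c["t"])
    p=(R@np.atleast_2d(X).T).T+t
    if name=="wrist":
        rr=np.hypot(p[:,0],p[:,1]); th=np.arctan2(rr,p[:,2]); q=p[:,:2]/rr[:,None]*th[:,None]
    else: q=p[:,:2]/p[:,2:]
    return q*[K[0,0],K[1,1]]+K[:2,2]
def tool():
    s=manip.get_state(); w=s["ee_rot"]; R=Rot.from_quat([w[1],w[2],w[3],w[0]]).as_matrix()
    return s,s["position"],R
def crop(im,x0,x1,y0,y1,k,fn):
    cv2.imwrite(fn,cv2.resize(im[y0:y1,x0:x1,::-1],None,fx=k,fy=k,interpolation=cv2.INTER_CUBIC))
E
python3 - <<'E'
from h import *
im=viewer.get_image("top")
np.save("top0.npy",im)
crop(im,200,380,185,275,4,"pics/topbox.png")
crop(im,120,220,210,310,5,"pics/topspool.png")
for t in ["spool","spool_wide","thimble","box","lid","pull","lid_front","compartment","channel"]:
    for d in finder.look_for(t,"top")[:4]: print(t,d["score"],d["centre"])
for p,hh in [((172,281),.032),((172,286),0),((181,244),.032)]: print(plane("top",p,hh))
print(tool()[2])
print(manip.get_state()["clock"])
E
```

```text
spool 0.44 [171.8, 282.7]
spool 0.15 [261.9, 228.9]
spool_wide 0.86 [427.7, 188.1]
thimble 0.44 [447.9, 227.9]
box 0.56 [268.3, 232.4]
lid 0.69 [327.4, 226.0]
pull 0.96 [325.6, 222.5]
pull 0.5 [158.3, 171.9]
lid_front 0.81 [321.6, 223.4]
compartment 0.65 [241.7, 236.1]
compartment 0.61 [263.9, 230.6]
channel 0.84 [265.4, 234.2]
channel 0.63 [320.8, 224.2]
[0.47078264 0.34706959 0.032     ]
[0.45995684 0.36027723 0.        ]
[0.55451646 0.32197523 0.032     ]
[[ 5.01521420e-05 -9.38062708e-01  3.46465515e-01]
 [ 1.05772855e-04  3.46465518e-01  9.38062702e-01]
 [-9.99999993e-01 -1.03992072e-05  1.16597559e-04]]
0.65
```

View pics/topbox.png

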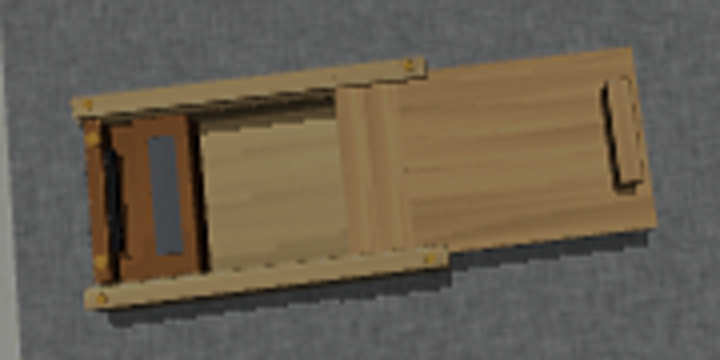

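View pics/topspool.png

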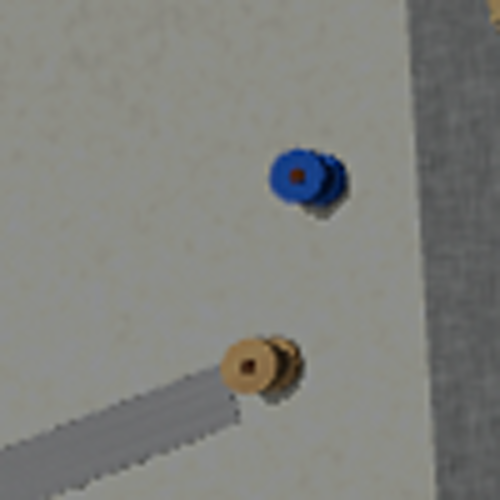

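Run:
```python
from h import *
from scipy.optimize import least_squares
px=np.array([(73,97),(425,57),(449,266),(88,309)])/4+[200,185]
P=np.array([plane("top",p,.06) for p in px]); print(P.round(4))
print([np.linalg.norm(P[i]-P[(i+1)%4]).round(4) for i in range(4)])
# local corners: +x to +y ; y_box = z x x
L=np.array([(.115,-.062,.06),(-.095,-.062,.06),(-.095,.062,.06),(.115,.062,.06)])
# which side: image top = far from? choose sign by fit
for s in (1,-1):
    LL=L*[1,s,1]
    def f(v):
        c,sn=np.cos(v[2]),np.sin(v[2]); W=np.c_[v[0]+c*LL[:,0]-sn*LL[:,1],v[1]+sn*LL[:,0]+c*LL[:,1],LL[:,2]]
        return (proj("top",W)-px).ravel()
    r=least_squares(f,[*P[:,:2].mean(0),1.5]); print(s,r.x,np.abs(r.fun).max(),r.fun.round(2))
for p in [(249,366),]: print("spool",plane("top",np.array(p)/5+[120,210],.032))
print("spool bottom",plane("top",np.array((278,362))/5+[120,210],.003))
# pull bar top z=.054+.034=.088 ; lid corners z=.054
for p in [(608,78),(627,76),(643,183),(624,186)]: print("pull",plane("top",np.array(p)/4+[200,185],.088))
for p in [(631,47),(656,229),(335,86)]: print("lid",plane("top",np.array(p)/4+[200,185],.054))
```

```text
[[0.6216 0.2207 0.06  ]
 [0.6196 0.0121 0.06  ]
 [0.4956 0.0128 0.06  ]
 [0.4975 0.2208 0.06  ]]
[np.float64(0.2087), np.float64(0.1239), np.float64(0.208), np.float64(0.1242)]
1 [0.55851774 0.10656443 1.5629143 ] 0.5574429088345312 [-0.14  0.11  0.4  -0.13  0.31 -0.1  -0.56  0.08]
-1 [0.56237965 0.10631832 1.5896844 ] 54.92430444462076 [  4.01  52.63   6.79  49.27  -6.51 -54.92  -4.51 -53.14]
spool [0.46640056 0.35238202 0.032     ]
spool bottom [0.46729005 0.35010157 0.003     ]
pull [ 0.58841431 -0.09084136  0.088     ]
pull [ 0.58820359 -0.10181281  0.088     ]
pull [ 0.52621671 -0.1018572   0.088     ]
pull [ 0.52588612 -0.09096539  0.088     ]
lid [ 0.61142955 -0.11099328  0.054     ]
lid [ 0.50203929 -0.1096637   0.054     ]
lid [0.61002461 0.06735678 0.054     ]
```

>>> move_arm([
  [[5,-39.5,-10.4],0.122,50],
  [[15,-79,-21],0.244,50],
  [[25,-119,-31],0.366,50],
  [[35,-158,-42],0.488,50],
  [[45,-198,-52],0.61,50],
  [[55,-237,-63],0.732,50],
  [[65,-277,-73],0.854,50],
  [[75,-316.5,-83.5],0.976,50],
])

```text
clock: 1.32
position: [0.4661, 0.352, 0.1569]
ee_rot: [0.702, -0.083, 0.702, 0.083]
contact_force: [0.2, 0.7, 1.3]
width: 0.05
```

Run:
```python
from h import *
s,p,R=tool(); print(s["clock"],p,R.round(4),s["qpos"],s["width"],s["contact_force"])
im=viewer.get_image("wrist"); cal=viewer.get_calibration("wrist")
for d in finder.look_for("spool","wrist")[:3]: print(d["score"],d["centre"],plane("wrist",d["centre"],.016,cal))
cv2.imwrite("pics/w1.png",im[:,:,::-1])
print(proj("wrist",np.array([[.467,.351,.032],[.467,.351,0]]),cal))
```

```text
1.3167 [0.46611458 0.35197443 0.15688327] [[ 5.000e-04 -2.327e-01  9.726e-01]
 [ 6.000e-04  9.726e-01  2.327e-01]
 [-1.000e+00  5.000e-04  6.000e-04]] [5.27514060e-01 3.38832526e-01 1.60392138e+00 2.69394980e-04
 1.19808495e+00 2.92578446e-01] 0.04997636349407121 [0.16955454 0.70700967 1.28670763]
0.81 [327.7, 185.3] [0.47168618 0.34817208 0.016     ]
0.64 [406.1, 227.7] [0.55728845 0.32365469 0.016     ]
[[323.23732553 185.38851268]
 [323.66748208 177.67662535]]
```

View pics/w1.png

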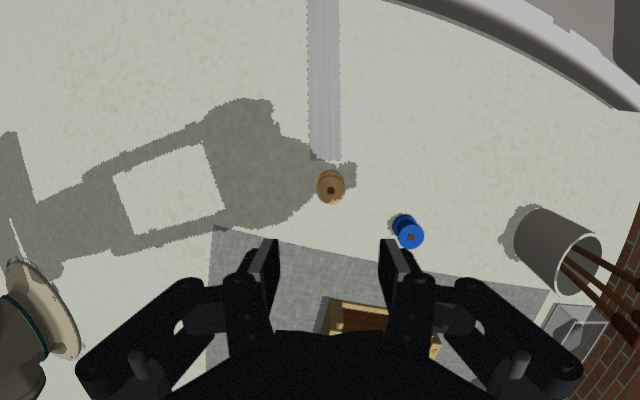

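Run:
```python
from h import *
im=viewer.get_image("wrist"); cal=viewer.get_calibration("wrist")
crop(im,290,450,130,270,5,"pics/w1c.png")
for m in finder.trace("spool","wrist")[:2]:
    ys,xs=np.nonzero(m["mask"]); print(m["score"],m["centre"],xs.min(),xs.max(),ys.min(),ys.max())
for p in [(311,160),(342,160)]: print(plane("wrist",p,0,cal))
im=viewer.get_image("scene"); crop(im,290,390,70,150,7,"pics/s1c.png")
for m in finder.trace("spool","scene")[:2]:
    ys,xs=np.nonzero(m["mask"]); print(m["score"],m["centre"],xs.min(),xs.max(),ys.min(),ys.max())
for X in ([.467,.351,.016],[.472,.349,.016]): print(proj("scene",np.array(X)),proj("top",np.array(X)))
```

```text
0.82 [406.3, 226.2] 391 422 210 246
0.78 [326.6, 180.4] 314 342 167 200
[0.44407006 0.36986092 0.        ]
[0.47337723 0.37688566 0.        ]
0.61 [337.3, 109.5] 334 338 106 115
0.49 [354.2, 127.8] 351 356 121 130
[[335.8237022  110.50075163]] [[173.09761885 282.6988926 ]]
[[336.74426038 111.42740094]] [[173.84600658 280.45632122]]
```

View pics/w1c.png

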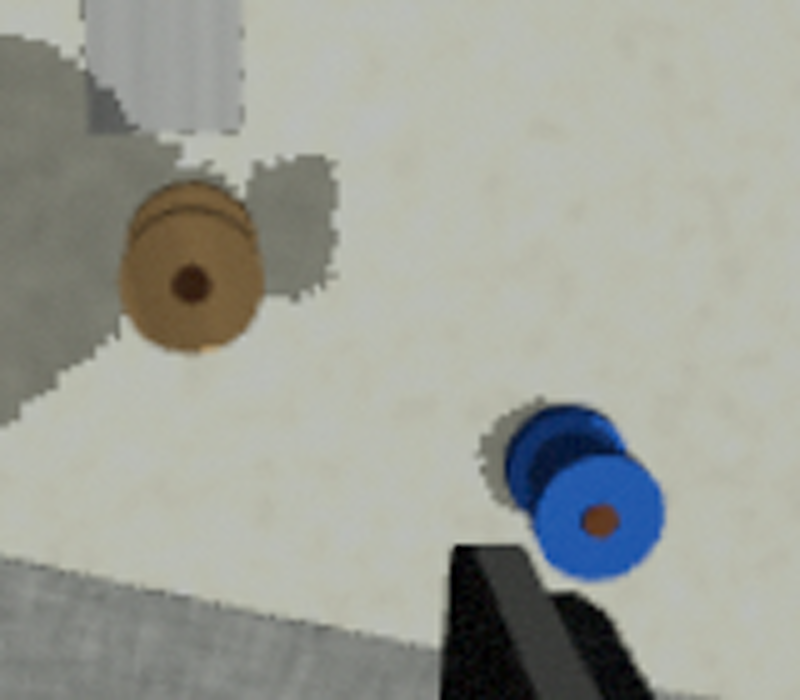

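View pics/s1c.png

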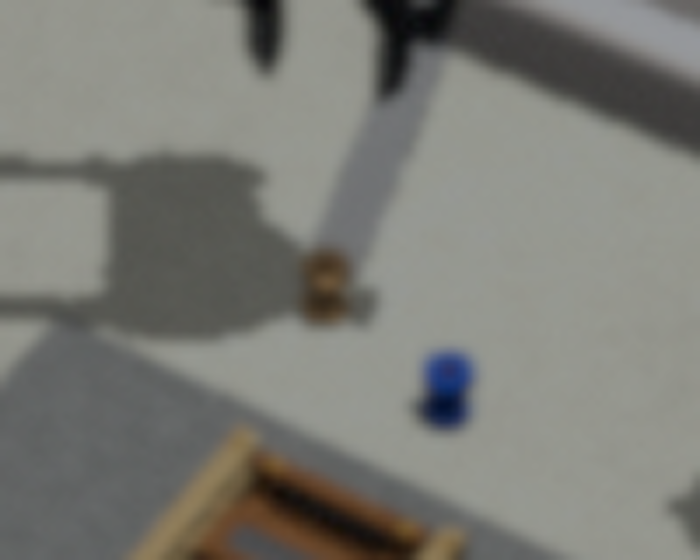

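>>> move_arm([
  [[25,-1.5,1.5],0.122,50],
  [[55,-2.7,2.8],0.243,50],
  [[85,-2.7,2.8],0.243,50],
  [[97,-2.7,2.8],0.243,50],
])

```text
clock: 1.95
position: [0.4639, 0.352, 0.0575]
ee_rot: [0.705, -0.001, 0.709, 0.0]
contact_force: [0.1, -0.5, 0.3]
width: 0.0499
```

Run:
```python
from h import *
s,p,R=tool(); print(s["clock"],p,R.round(4))
im=viewer.get_image("wrist"); cal=viewer.get_calibration("wrist")
crop(im,220,440,130,290,3.6,"pics/w2c.png")
print(proj("wrist",np.array([[.4695,.35,.032],[.4695,.35,0],p]),cal))
```

```text
1.95 [0.46389606 0.35199252 0.05752053] [[-0.0049 -0.0017  1.    ]
 [-0.0017  1.      0.0017]
 [-1.     -0.0017 -0.0049]]
[[340.16325438 236.93978633]
 [338.85312946 218.54285078]
 [330.47198222 253.01285298]]
```

View pics/w2c.png

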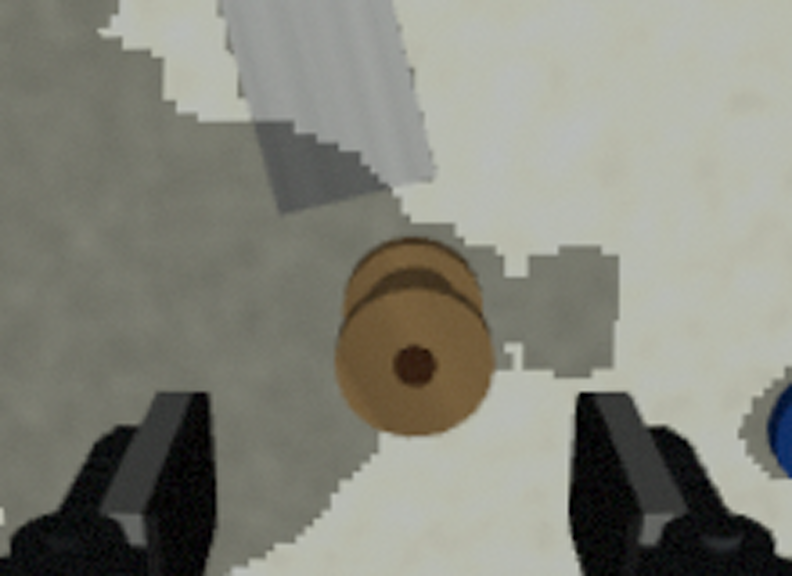

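Run:
```python
from h import *
s,p,R=tool(); print(s["clock"],p,R.round(4))
cal=viewer.get_calibration("wrist");im=viewer.get_image("wrist"); 
crop(im,220,440,130,290,3.6,"pics/w3c.png")
m=finder.trace("spool","wrist")[0];ys,xs=np.nonzero(m["mask"]); print(m["score"],m["centre"],xs.min(),xs.max(),ys.min(),ys.max())
print(proj("wrist",np.array([[.467,.351,.032],[.467,.351,0],p]),cal))
for px in [(335.3,230.6)]: print(plane("wrist",px,.032,cal))
```

```text
2.0 [0.46313657 0.35157345 0.05632174] [[-0.0073 -0.0019  1.    ]
 [-0.003   1.      0.0019]
 [-1.     -0.003  -0.0073]]
0.89 [336.6, 224.3] 314 358 196 250
[[335.8858197  235.35390185]
 [335.18563026 217.14711798]
 [328.97647976 252.71693815]]
[0.46663501 0.35398072 0.032     ]
```

View pics/w3c.png

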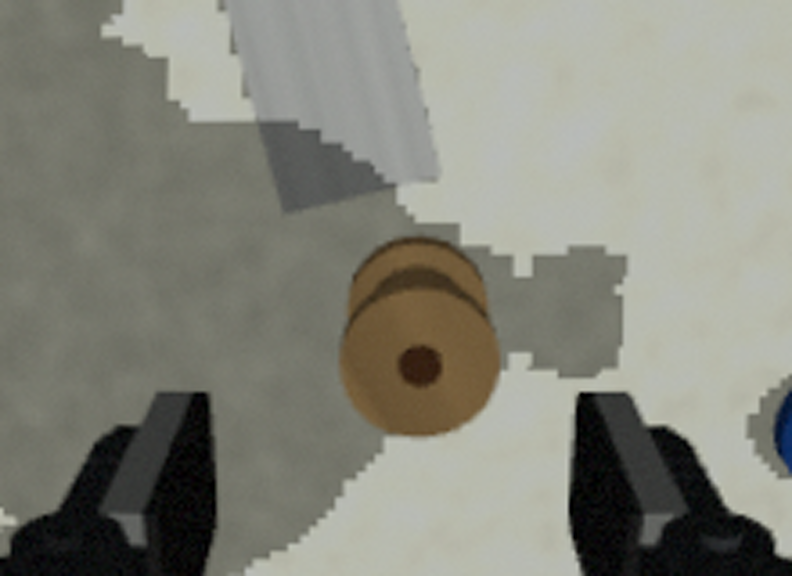

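>>> move_arm([
  [[5,1,4],0,50],
  [[10,1,4],0,50],
  [[10,1,4],0,50],
])

```text
clock: 2.35
position: [0.4699, 0.3544, 0.0503]
ee_rot: [0.707, -0.001, 0.707, 0.001]
contact_force: [-0.5, 0.4, -0.5]
width: 0.0498
```

Run:
```python
from h import *
s,p,R=tool(); print(s["clock"],p,R.round(4),s["qd"],s["contact_force"])
cal=viewer.get_calibration("wrist");im=viewer.get_image("wrist"); 
s,p,R=tool(); print(s["clock"],p,R.round(4),s["qpos"])
crop(im,220,440,130,290,3.6,"pics/w4c.png")
print(proj("wrist",np.array([[.467,.352,.032],p]),cal))
```

```text
2.35 [0.46993942 0.3543552  0.050333  ] [[-1.0e-03 -2.2e-03  1.0e+00]
 [ 6.0e-04  1.0e+00  2.2e-03]
 [-1.0e+00  6.0e-04 -1.0e-03]] [-0.00569668 -0.00451756  0.00449706 -0.00019938  0.01925422  0.00179181] [-0.472369    0.4297204  -0.54438717]
2.4 [0.46983814 0.35411645 0.05045531] [[-1.3e-03 -1.9e-03  1.0e+00]
 [ 4.0e-04  1.0e+00  1.9e-03]
 [-1.0e+00  4.0e-04 -1.3e-03]] [5.27023594e-01 4.47957547e-01 1.72857606e+00 1.18206846e-03
 9.65980983e-01 5.24463539e-01]
[[323.77212482 242.42068514]
 [328.7850056  253.24433413]]
```

View pics/w4c.png

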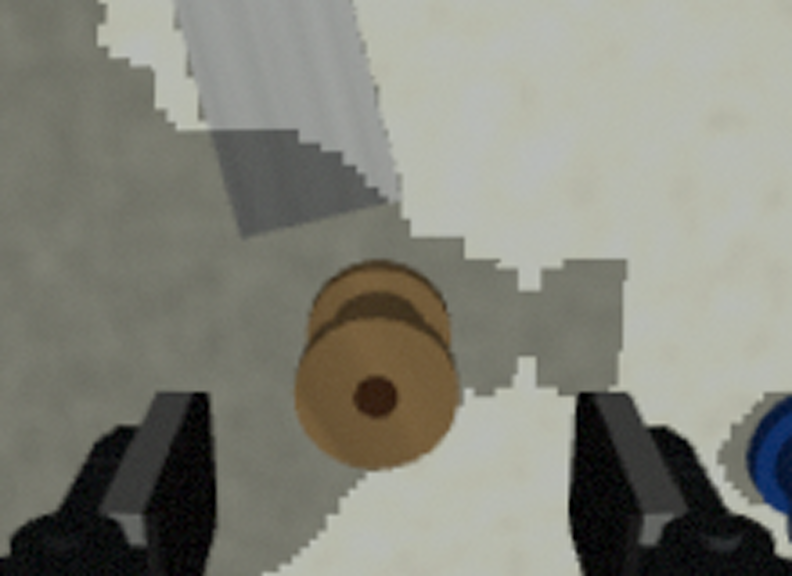

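>>> move_arm([
  [[12,-1,-2.3],0,50],
  [[24,-1,-2.3],0,50],
  [[34,-1,-2.3],0,50],
  [[41,-1,-2.3],0,50],
  [[45,-1,-2.3],0,50],
  [[46,-1,-2.3],0,50],
  [[46,-1,-2.3],0,50],
  [[46,-1,-2.3],0,50],
], force=30)

```text
clock: 3.07
position: [0.4679, 0.3533, 0.0048]
ee_rot: [0.707, -0.0, 0.707, 0.001]
contact_force: [-0.2, 0.4, -0.3]
width: 0.0501
```

>>> move_arm([
  [[0,0,0],0,40],
  [[0,0,0],0,30],
  [[0,0,0],0,20],
  [[0,0,0],0,18],
  [[0,0,0],0,18],
])

```text
clock: 3.48
position: [0.4683, 0.3536, 0.0055]
ee_rot: [0.707, -0.0, 0.707, 0.001]
contact_force: [-0.4, -1.0, 4.9]
width: 0.0243
```

>>> move_arm([
  [[-10,0,0],0,18],
  [[-30,0,0],0,18],
  [[-55,0,0],0,18],
  [[-85,0,0],0,18],
  [[-105,0,0],0,18],
  [[-115,0,0],0,18],
])

```text
clock: 3.98
position: [0.4696, 0.3543, 0.124]
ee_rot: [0.709, 0.001, 0.705, 0.002]
contact_force: [0.8, 1.1, 0.2]
width: 0.0241
```

Run:
```python
from h import *
s,p,R=tool(); print(s["clock"],p,R.round(4),s["width"],s["contact_force"],s["qpos"])
cal=viewer.get_calibration("wrist");im=viewer.get_image("wrist"); 
crop(im,200,460,130,290,3,"pics/w5c.png")
```

```text
3.9833 [0.46962888 0.35426523 0.1240431 ] [[ 0.0052 -0.002   1.    ]
 [ 0.0041  1.      0.002 ]
 [-1.      0.0041  0.0052]] 0.024056311950507062 [0.79336824 1.05604631 0.23629798] [5.27440956e-01 3.69513894e-01 1.64537486e+00 1.04991382e-03
 1.12015242e+00 5.25021441e-01]
```

View pics/w5c.png

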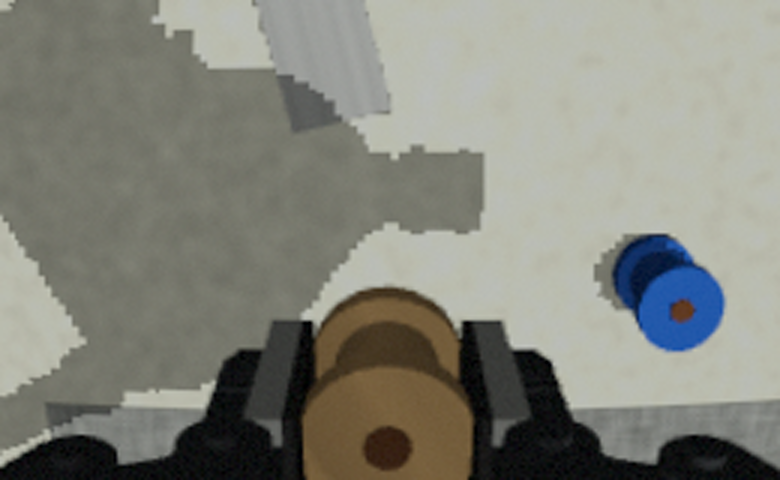

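>>> move_arm([
  [[0,-20,8],0,18],
  [[0,-58,21],0,18],
  [[0,-98,35],0,18],
  [[0,-138,49],0,18],
  [[0,-178,63],0,18],
  [[0,-212,76],0,18],
  [[0,-235,84],0,18],
  [[0,-247,89],0,18],
])

```text
clock: 4.7
position: [0.5596, 0.1044, 0.1228]
ee_rot: [0.709, 0.002, 0.706, 0.001]
contact_force: [-1.1, -0.2, -0.3]
width: 0.024
```

>>> move_arm([
  [[0,0,0],0,18],
  [[0,0,0],0,18],
  [[0,0,0],0,18],
])

```text
clock: 4.95
position: [0.5586, 0.1057, 0.1221]
ee_rot: [0.708, 0.002, 0.706, 0.001]
contact_force: [-0.0, 0.7, -0.6]
width: 0.0241
```

Run:
```python
from h import *
s,p,R=tool(); print(s["clock"],p,R.round(4),s["width"],s["contact_force"],s["qpos"])
cal=viewer.get_calibration("wrist");im=viewer.get_image("wrist"); cv2.imwrite("pics/w6.png",im[:,:,::-1])
a=1.563;c,sn=np.cos(a),np.sin(a)
B=lambda L:np.array([[.5585+c*x-sn*y,.1066+sn*x+c*y,z] for x,y,z in L])
print(proj("wrist",B([(-.044,0,.006),(.023,0,.006),(.115,.062,.06),(.115,-.062,.06),(.115,.048,.06),(.023,-.048,.06)]),cal))
im=viewer.get_image("top"); crop(im,200,380,150,275,4,"pics/top6.png")
```

```text
4.95 [0.55857103 0.10566864 0.1221074 ] [[ 2.4e-03  5.0e-04  1.0e+00]
 [ 4.6e-03  1.0e+00 -5.0e-04]
 [-1.0e+00  4.6e-03  2.4e-03]] 0.02407846541210871 [-0.03264054  0.6725993  -0.57536851] [0.06172415 0.3460352  1.68905774 0.00495271 1.10382843 0.06004054]
[[328.10301881 240.54211612]
 [328.56012012 167.18976086]
 [236.93584766  47.4269721 ]
 [422.04833317  48.77820969]
 [257.07202858  45.85188008]
 [398.51416914 181.29416343]]
```

View pics/w6.png

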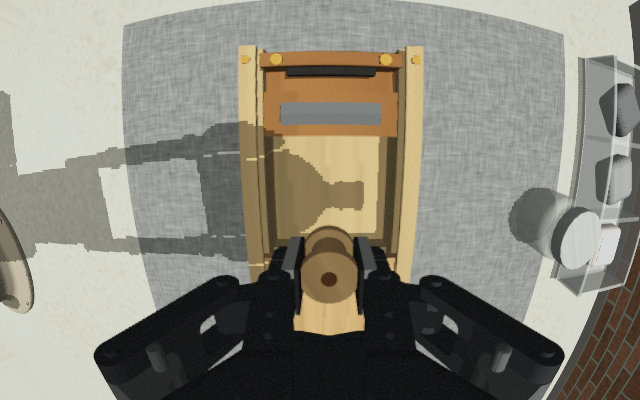

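View pics/top6.png

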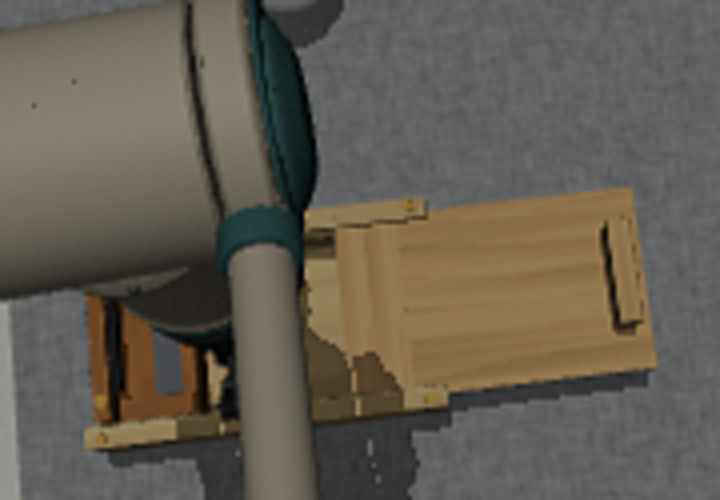

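>>> move_arm([
  [[15,1,0],0,18],
  [[38,1,0],0,18],
  [[60,1,0],0,18],
  [[80,1,0],0,18],
  [[95,1,0],0,18],
  [[103,1,0],0,18],
  [[107,1,0],0,18],
  [[109,1,0],0,18],
])

```text
clock: 5.72
position: [0.559, 0.1084, 0.0133]
ee_rot: [0.708, 0.001, 0.706, 0.002]
contact_force: [0.2, -0.5, 0.5]
width: 0.0244
```

>>> move_arm([
  [[0,0,0],0,18],
  [[0,0,0],0,18],
])

```text
clock: 5.88
position: [0.5597, 0.1088, 0.0142]
ee_rot: [0.709, 0.001, 0.705, 0.003]
contact_force: [-0.1, 0.5, 0.8]
width: 0.0239
```

>>> move_arm([
  [[1.5,0,-1],0,18],
  [[1.5,0,-1],0,18],
  [[1.5,0,-1],0,18],
])

```text
clock: 6.13
position: [0.5589, 0.1088, 0.0132]
ee_rot: [0.709, 0.001, 0.705, 0.002]
contact_force: [0.2, 0.1, 0.3]
width: 0.0239
```

>>> move_arm([
  [[0,0,0],0,28],
  [[0,0,0],0,32],
  [[0,0,0],0,38],
  [[0,0,0],0,38],
])

```text
clock: 6.47
position: [0.5589, 0.1087, 0.0133]
ee_rot: [0.709, 0.001, 0.705, 0.002]
contact_force: [0.4, -0.2, 0.2]
width: 0.0381
```

>>> move_arm([
  [[-8,0,0],0,38],
  [[-22,0,0],0,38],
  [[-42,0,0],0,38],
  [[-65,0,0],0,38],
  [[-90,0,0],0,38],
  [[-110,0,0],0,38],
  [[-120,0,0],0,38],
])

```text
clock: 7.05
position: [0.5598, 0.1083, 0.1367]
ee_rot: [0.711, 0.001, 0.703, 0.003]
contact_force: [0.5, 0.1, -0.6]
width: 0.0376
```

Run:
```python
from h import *
s,p,R=tool(); print(s["clock"],p,R.round(4),s["width"],s["contact_force"],s["qpos"])
cal=viewer.get_calibration("wrist");im=viewer.get_image("wrist"); cv2.imwrite("pics/w7.png",im[:,:,::-1])
np.save("w7.npy",im); import pickle; pickle.dump(cal,open("w7.pkl","wb"))
crop(im,220,440,30,250,2.7,"pics/w7c.png")
```

```text
7.05 [0.55980345 0.10830241 0.13670341] [[ 0.0111 -0.0023  0.9999]
 [ 0.0051  1.      0.0022]
 [-0.9999  0.0051  0.0111]] 0.03756518658051827 [ 0.51888053  0.10898731 -0.62029978] [0.0662888  0.33072091 1.67218445 0.00480825 1.12725394 0.061976  ]
```

View pics/w7c.png

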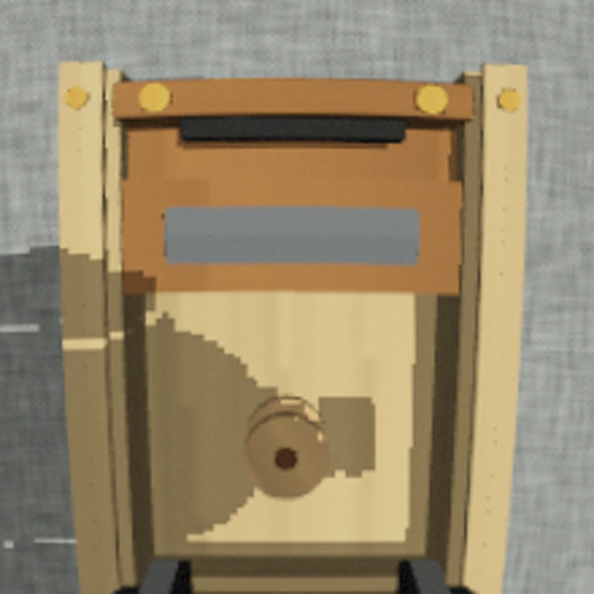

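Run:
```python
from h import *
import pickle; cal=pickle.load(open("w7.pkl","rb"))
a=1.563;c,sn=np.cos(a),np.sin(a)
def tobox(P): d=P-np.array([.5585,.1066,0]); return np.array([c*d[0]+sn*d[1],-sn*d[0]+c*d[1],P[2]])
q=lambda u,v:(u/2.7+220,v/2.7+30)
for n,uv,z in [("crest",(290,235),.050),("ridge lo",(290,264),.046),("ridge hi",(290,207),.046),("buf lo",(290,142),.046),("buf lo",(290,142),.05),("buf top",(290,122),.054),("front end",(290,78),.06),("corner",(60,62),.06),("corner",(526,66),.06),("block lo",(290,292),.046),("spool",(286,458),.038)]:
    print(n,tobox(plane("wrist",q(*uv),z,cal)).round(4))
```

```text
crest [ 0.0682 -0.0006  0.05  ]
ridge lo [ 0.0601 -0.0007  0.046 ]
ridge hi [ 0.076  -0.0005  0.046 ]
buf lo [ 0.0942 -0.0004  0.046 ]
buf lo [ 0.0938 -0.0003  0.05  ]
buf top [ 0.0988 -0.0003  0.054 ]
front end [ 1.099e-01 -1.000e-04  6.000e-02]
corner [0.1163 0.0606 0.06  ]
corner [ 0.1165 -0.0627  0.06  ]
block lo [ 0.0522 -0.0007  0.046 ]
spool [ 0.0021 -0.      0.038 ]
```

>>> move_arm([
  [[0,-12,0],0.122,45],
  [[0,-36,0],0.244,45],
  [[0,-62,0],0.366,45],
  [[0,-90,-1],0.488,45],
  [[0,-118,-2],0.61,45],
  [[0,-146,-3],0.732,45],
  [[0,-172,-3],0.854,45],
  [[0,-190,-3],0.976,45],
])

```text
clock: 7.77
position: [0.557, -0.0838, 0.1353]
ee_rot: [0.626, 0.336, 0.621, -0.33]
contact_force: [-0.3, -0.2, 0.1]
width: 0.0453
```

>>> move_arm([
  [[0,0,0],0.122,45],
  [[0,0,0],0.244,45],
  [[0,0,0],0.366,45],
  [[0,0,0],0.488,45],
  [[0,0,0],0.6,45],
  [[0,0,0],0.6,45],
  [[0,0,0],0.6,45],
])

```text
clock: 8.35
position: [0.5565, -0.0837, 0.1345]
ee_rot: [0.499, 0.506, 0.497, -0.498]
contact_force: [0.2, -0.1, 0.2]
width: 0.0452
```

Run:
```python
from h import *
s,p,R=tool(); print(s["clock"],p,R.round(4),s["width"],s["contact_force"],s["qpos"])
cal=viewer.get_calibration("wrist");im=viewer.get_image("wrist"); cv2.imwrite("pics/w8.png",im[:,:,::-1])
s,p,R=tool(); print(s["clock"],p,R.round(4))
im=viewer.get_image("top"); crop(im,200,380,150,275,4,"pics/top8.png")
```

```text
8.35 [ 0.5564683  -0.08368933  0.1344987 ] [[ 0.0095  0.9999 -0.0073]
 [ 0.0053 -0.0073 -1.    ]
 [-0.9999  0.0094 -0.0054]] 0.04519417659547863 [ 0.24398702 -0.11229368  0.20608402] [-0.27794699  0.3240562   1.68881848  0.00855282  1.12107269  1.29643683]
8.4 [ 0.55658666 -0.08368882  0.13466712] [[ 0.0098  0.9999 -0.0074]
 [ 0.0052 -0.0075 -1.    ]
 [-0.9999  0.0098 -0.0053]]
```

View pics/w8.png

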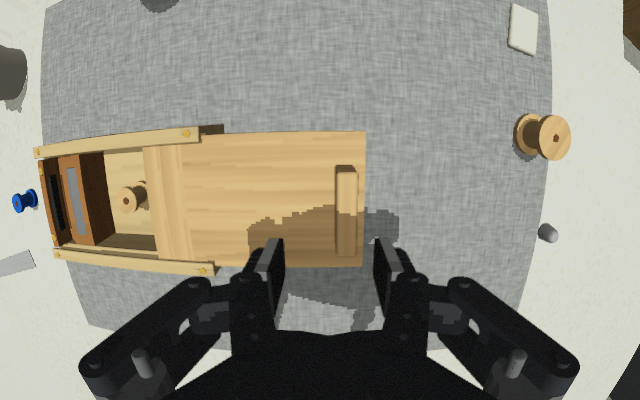

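View pics/top8.png

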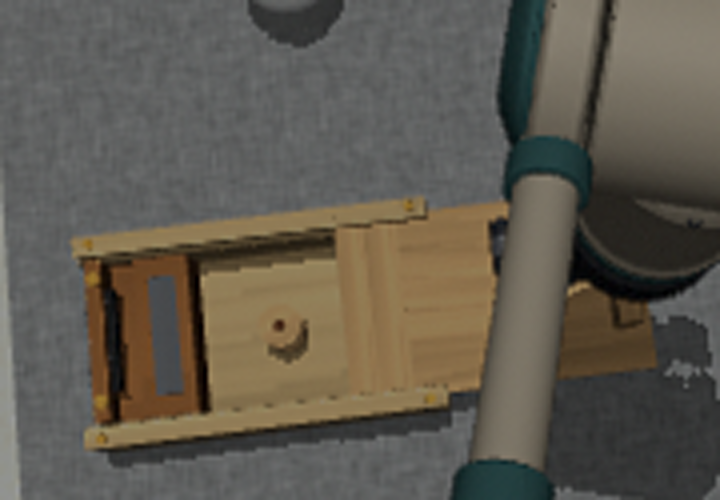

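Run:
```python
from h import *
s,p,R=tool(); cal=viewer.get_calibration("wrist"); print(p)
for px in [(336,168),(357,168),(337,256),(357,256),(346,211)]: print(plane("wrist",px,.088,cal))
print(proj("wrist",p,cal))
```

```text
[ 0.55672378 -0.08369028  0.13484043]
[ 0.59240295 -0.08864617  0.088     ]
[ 0.59235028 -0.10171108  0.088     ]
[ 0.53249556 -0.08920994  0.088     ]
[ 0.53230103 -0.10278774  0.088     ]
[ 0.56443517 -0.09499103  0.088     ]
[[328.00042593 253.22483528]]
```

>>> move_arm([
  [[8,0,5],0,45],
  [[22,0,10],0,45],
  [[40,0.8,12.2],0,45],
  [[56,0.8,12.2],0,45],
  [[67,0.8,12.2],0,45],
  [[72,0.8,12.2],0,45],
  [[74,0.8,12.2],0,45],
  [[74,0.8,12.2],0,45],
], force=40)

```text
clock: 9.12
position: [0.558, -0.0956, 0.0603]
ee_rot: [0.499, 0.506, 0.497, -0.498]
contact_force: [0.6, 0.5, -0.7]
width: 0.0452
```

>>> move_arm([
  [[0,0,0],0,38],
  [[0,0,0],0,30],
  [[0,0,0],0,22],
  [[0,0,0],0,14],
  [[0,0,0],0,8],
  [[0,0,0],0,8],
])

```text
clock: 9.62
position: [0.5584, -0.0956, 0.0612]
ee_rot: [0.499, 0.506, 0.497, -0.498]
contact_force: [-1.2, -0.7, 5.4]
width: 0.0131
```

Run:
```python
from h import *
s,p,R=tool(); print(s["clock"],p,R.round(4),s["width"],s["contact_force"],s["moment"])
cal=viewer.get_calibration("wrist");im=viewer.get_image("wrist"); cv2.imwrite("pics/w9.png",im[:,:,::-1])
s=manip.get_state();print(s["position"],s["contact_force"])
```

```text
9.6167 [ 0.55838032 -0.09562116  0.06119281] [[ 0.0106  0.9999 -0.0075]
 [ 0.0053 -0.0075 -1.    ]
 [-0.9999  0.0105 -0.0054]] 0.01313348619108794 [-1.20833119 -0.69857011  5.41029294] [0.48815027 0.11937721 0.14841754]
[ 0.55836156 -0.09565771  0.06111384] [-0.64837038 -0.1598096   4.57860241]
```

View pics/w9.png

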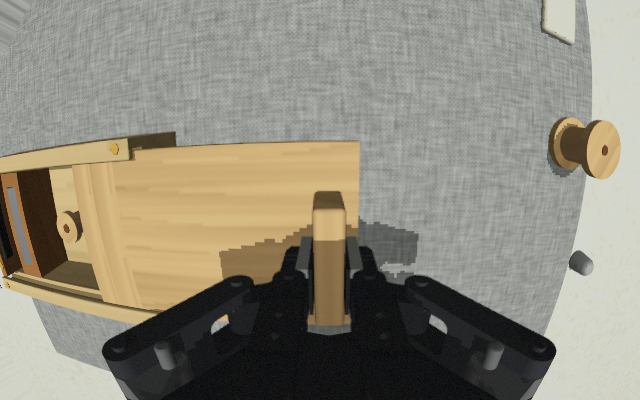

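>>> move_arm([
  [[0,0,-3],0,8],
  [[0,0,-10],0,8],
  [[0,0,-20],0,8],
  [[0.1,0,-32],0,8],
  [[0.2,0,-44],0,8],
  [[0.3,0,-56],0,8],
  [[0.3,0,-65],0,8],
  [[0.3,0,-70],0,8],
])

```text
clock: 10.33
position: [0.5603, -0.0262, 0.0637]
ee_rot: [0.502, 0.505, 0.496, -0.497]
contact_force: [-2.4, -5.9, 16.5]
width: 0.013
```

>>> move_arm([
  [[-0.6,0,-1],0,8],
  [[-0.8,0,-4],0,8],
  [[-0.8,0,-8],0,8],
  [[-0.8,0,-12],0,8],
  [[-0.8,0,-15],0,8],
  [[-0.8,0,-16],0,8],
  [[-0.8,0,-16],0,8],
])

```text
clock: 10.92
position: [0.5601, -0.0096, 0.0641]
ee_rot: [0.502, 0.505, 0.496, -0.497]
contact_force: [-0.3, 0.3, 0.4]
width: 0.0134
```

Run:
```python
from h import *
s,p,R=tool(); print(s["clock"],p,R.round(4),s["width"],s["contact_force"],s["moment"])
cal=viewer.get_calibration("wrist");im=viewer.get_image("wrist"); cv2.imwrite("pics/w10.png",im[:,:,::-1])
s=manip.get_state();print(s["position"],s["contact_force"])
im=viewer.get_image("top"); crop(im,200,380,150,275,4,"pics/top10.png")
```

```text
10.9167 [ 0.56011338 -0.0096199   0.0641497 ] [[ 0.0137  0.9999 -0.0047]
 [ 0.0019 -0.0047 -1.    ]
 [-0.9999  0.0137 -0.002 ]] 0.01341530317438196 [-0.26309231  0.33524617  0.41116973] [0.01754706 0.09365727 0.01342017]
[ 0.56007153 -0.00975711  0.0641555 ] [-0.97601093 -0.12528645  0.34770651]
```

View pics/w10.png

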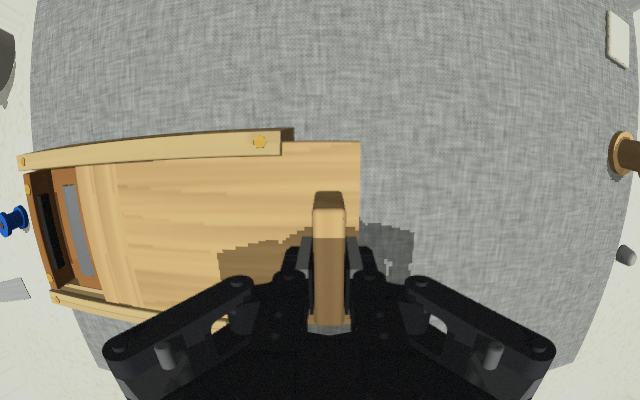

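View pics/top10.png

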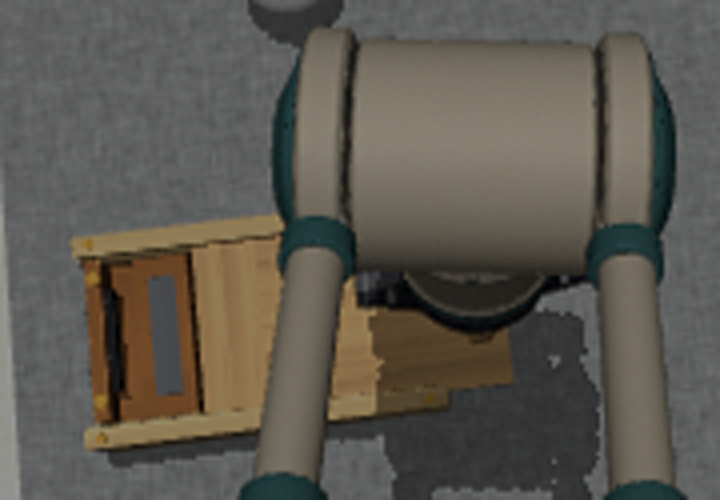

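>>> move_arm([
  [[0,0,-2],0,8],
  [[0,0,-5],0,8],
  [[0,0,-8],0,8],
  [[0,0,-11],0,8],
  [[0,0,-13],0,8],
  [[0,0,-15],0,8],
  [[0,0,-17],0,8],
])

```text
clock: 11.6
position: [0.5602, 0.007, 0.0643]
ee_rot: [0.502, 0.505, 0.496, -0.497]
contact_force: [-0.5, -4.2, 1.1]
width: 0.0132
```

>>> move_arm([
  [[0,0,-1.5],0,8],
  [[0,0,-3],0,8],
  [[0,0,-4],0,8],
])

```text
clock: 11.85
position: [0.5603, 0.0097, 0.0643]
ee_rot: [0.503, 0.504, 0.495, -0.498]
contact_force: [0.5, -8.2, 1.0]
width: 0.0139
```

>>> move_arm([
  [[0,0,-2],0,8],
  [[0,0,-4],0,8],
  [[0,0,-6],0,8],
  [[0,0,-7],0,8],
])

```text
clock: 12.18
position: [0.5603, 0.0161, 0.0644]
ee_rot: [0.503, 0.504, 0.495, -0.498]
contact_force: [-1.2, -4.1, 2.2]
width: 0.0135
```

>>> move_arm([
  [[0,0,-2],0,8],
  [[0,0,-4],0,8],
  [[0,0,-6],0,8],
  [[0,0,-7],0,8],
])

```text
clock: 12.52
position: [0.5604, 0.0233, 0.0644]
ee_rot: [0.503, 0.504, 0.495, -0.498]
contact_force: [-0.7, -4.7, 2.0]
width: 0.013
```

>>> move_arm([
  [[0,0,-1.5],0,8],
  [[0,0,-3],0,8],
  [[0,0,-4],0,8],
  [[0,0,-4],0,8],
])

```text
clock: 12.85
position: [0.5603, 0.0277, 0.0645]
ee_rot: [0.503, 0.504, 0.495, -0.498]
contact_force: [-0.7, -2.7, 2.6]
width: 0.0134
```

>>> move_arm([
  [[0,0,-1],0,8],
  [[0,0,-2],0,8],
  [[0,0,-3],0,8],
  [[0,0,-3],0,8],
])

```text
clock: 13.18
position: [0.5603, 0.0319, 0.0645]
ee_rot: [0.503, 0.504, 0.495, -0.498]
contact_force: [-0.5, 2.3, 2.6]
width: 0.0134
```

>>> move_arm([
  [[0,0,-1],0,8],
  [[0,0,-2],0,8],
  [[0,0,-2],0,8],
])

```text
clock: 13.43
position: [0.5603, 0.0342, 0.0644]
ee_rot: [0.503, 0.504, 0.496, -0.497]
contact_force: [0.5, 1.5, 2.1]
width: 0.0132
```

>>> move_arm([
  [[0,0,-0.5],0,8],
  [[0,0,-1],0,8],
  [[0,0,-1],0,8],
])

```text
clock: 13.68
position: [0.5604, 0.0351, 0.0644]
ee_rot: [0.503, 0.504, 0.496, -0.497]
contact_force: [0.5, -1.3, 2.7]
width: 0.0132
```

>>> move_arm([
  [[0,0,-0.5],0,8],
  [[0,0,-0.5],0,8],
])

```text
clock: 13.85
position: [0.5604, 0.0354, 0.0644]
ee_rot: [0.503, 0.504, 0.495, -0.498]
contact_force: [-0.3, -0.3, 2.1]
width: 0.0129
```

Run:
```python
from h import *
for i in range(3):
    cal=viewer.get_calibration("wrist");im=viewer.get_image("wrist")
    s=manip.get_state();print(s["position"],s["contact_force"])
crop(im,0,400,100,330,2,"pics/w11.png")
```

```text
[0.56036338 0.03542522 0.06437976] [ 0.43140509 -0.59882822  1.5209028 ]
[0.56035853 0.03543746 0.06440237] [-0.09422766 -0.82116098  1.42616784]
[0.56036198 0.0354538  0.06435797] [-0.84913752 -0.72695412  2.0322918 ]
```

View pics/w11.png

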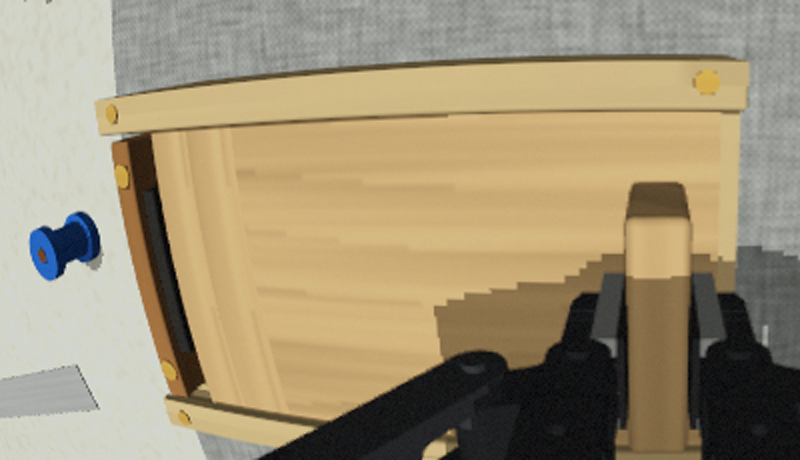

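>>> move_arm([
  [[0,0,-0.7],0,8],
  [[0,0,-0.7],0,8],
  [[0,0,-0.7],0,8],
])

```text
clock: 14.25
position: [0.5604, 0.0362, 0.0644]
ee_rot: [0.503, 0.504, 0.496, -0.498]
contact_force: [-1.3, -0.6, 1.7]
width: 0.0131
```

>>> move_arm([
  [[0,0,-0.6],0,8],
  [[0,0,-0.6],0,8],
  [[0,0,-0.6],0,8],
])

```text
clock: 14.5
position: [0.5604, 0.0369, 0.0644]
ee_rot: [0.503, 0.504, 0.496, -0.497]
contact_force: [-0.1, -0.4, 1.6]
width: 0.0128
```

>>> move_arm([
  [[0,0,-0.6],0,8],
  [[0,0,-0.6],0,8],
  [[0,0,-0.6],0,8],
])

```text
clock: 14.75
position: [0.5603, 0.0375, 0.0644]
ee_rot: [0.503, 0.504, 0.496, -0.498]
contact_force: [-0.3, -0.2, 1.5]
width: 0.0133
```

>>> move_arm([
  [[0,0,-0.6],0,8],
  [[0,0,-0.6],0,8],
  [[0,0,-0.6],0,8],
])

```text
clock: 15.0
position: [0.5604, 0.0378, 0.0644]
ee_rot: [0.503, 0.504, 0.495, -0.498]
contact_force: [-1.0, -2.2, 1.8]
width: 0.0133
```

>>> move_arm([
  [[0,0,-0.6],0,8],
  [[0,0,-0.6],0,8],
])

```text
clock: 15.17
position: [0.5604, 0.038, 0.0644]
ee_rot: [0.503, 0.504, 0.495, -0.498]
contact_force: [-0.8, -4.4, 2.1]
width: 0.0131
```

Run:
```python
from h import *
F=[]
for i in range(4):
    im=viewer.get_image("wrist"); s=manip.get_state(); F.append(s["contact_force"])
print(s["position"],np.mean(F,0))
crop(im,40,140,150,310,4,"pics/w12.png")
```

```text
[0.56037661 0.0381013  0.06437382] [-0.3820792  -3.90424306  1.83482086]
```

View pics/w12.png

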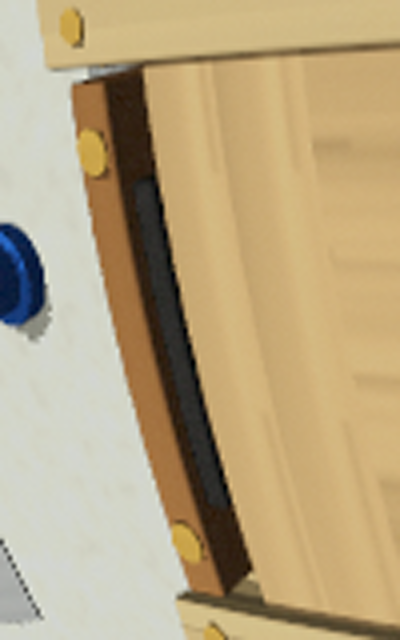

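>>> move_arm([
  [[0,0,0],0,15],
  [[0,0,0],0,20],
  [[0,0,0],0,28],
  [[0,0,0],0,36],
  [[0,0,0],0,40],
])

```text
clock: 15.78
position: [0.5603, 0.0386, 0.0642]
ee_rot: [0.503, 0.504, 0.496, -0.498]
contact_force: [-0.3, 0.7, -0.3]
width: 0.0404
```

>>> move_arm([
  [[-6,0,0],0,40],
  [[-18,0,0],0,40],
  [[-38,0,0],0,40],
  [[-65,0,0],0,40],
  [[-95,0,0],0,40],
  [[-125,0,0],0,40],
  [[-145,0,0],0,40],
  [[-155,0,0],0,40],
])

```text
clock: 16.45
position: [0.5597, 0.0389, 0.2231]
ee_rot: [0.504, 0.505, 0.494, -0.496]
contact_force: [-0.2, -0.1, 0.3]
width: 0.0399
```

>>> move_arm([
  [[-10,-30,0],0,40],
  [[-20,-65,0],0,40],
  [[-20,-105,0],0,40],
  [[-20,-140,0],0,40],
  [[-20,-160,0],0,40],
  [[-20,-160,0],0,40],
])

```text
clock: 16.95
position: [0.3937, 0.0399, 0.2392]
ee_rot: [0.503, 0.504, 0.495, -0.497]
contact_force: [0.2, 0.3, -1.3]
width: 0.0395
```

Run:
```python
from h import *
s,p,R=tool(); print(s["clock"],p,s["contact_force"],s["width"])
cal=viewer.get_calibration("wrist");im=viewer.get_image("wrist"); cv2.imwrite("pics/w13.png",im[:,:,::-1])
im=viewer.get_image("top"); crop(im,180,460,120,300,2.8,"pics/top13.png")
crop(im,200,340,180,275,5,"pics/top13b.png")
```

```text
16.95 [0.39372257 0.03991081 0.23923214] [ 0.19928809  0.3263392  -1.26283329] 0.03951676321935386
```

View pics/top13.png

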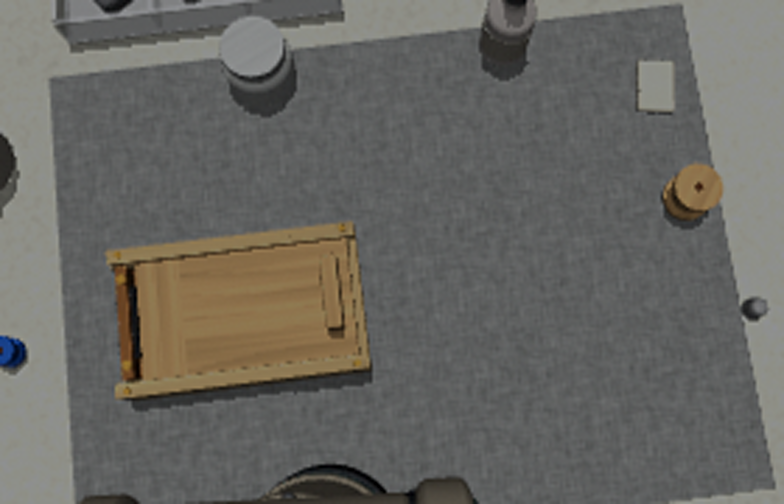

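View pics/w13.png

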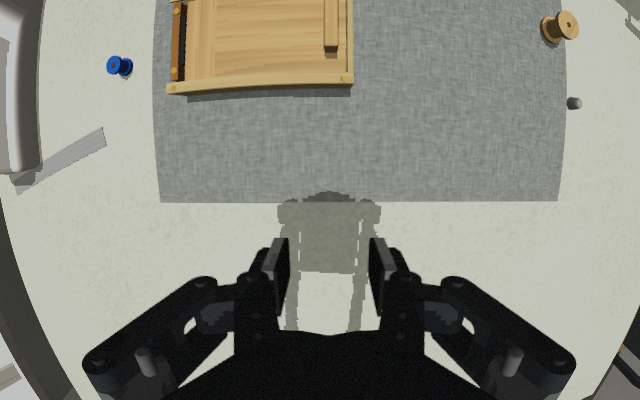

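Run:
```python
from h import *
for uv in [(320,254),(334,252),(343,327),(328,331)]: print(plane("top",np.array(uv)/2.8+[180,120],.088).round(4))
s=manip.get_state(); print(np.abs(s["qd"]).max())
```

```text
[0.5906 0.0419 0.088 ]
[0.5909 0.0304 0.088 ]
[0.5292 0.0302 0.088 ]
[0.5276 0.0425 0.088 ]
0.043687751810139876
```

View pics/top13b.png

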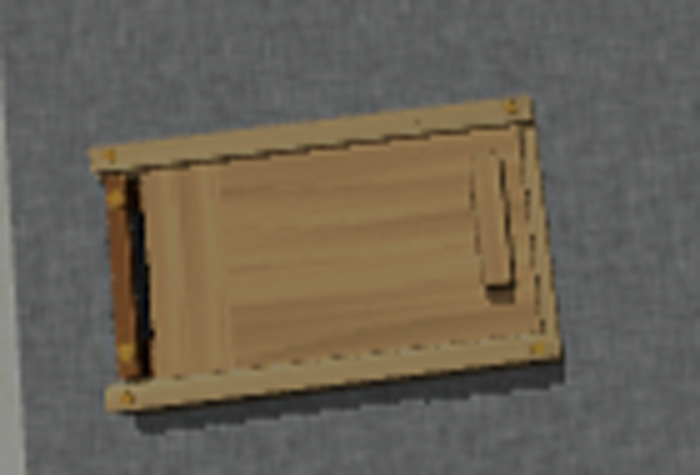

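```bash
python3 -c "
from rig import manip
print(manip.sign_off())"
```

```text
the job is handed in; nothing more can be done
None
```

The spool is in the front compartment and the lid is shut at the buffer. I handed the job in at about 17 s on the robot's clock.

- **Spool:** I chose the small plain wooden spool, seen at pixel (172, 283) in the top view, over the blue look-alike and the larger wooden spool. I set it upright in the front compartment. The wrist view placed it at box x ≈ 2 mm, on the middle line.
- **Lid:** I gripped the pull bar and slid the lid in.
    - Over the ridge, the force readings, taken at the end of each step, reached about 8 N.
    - After the ridge, the force turned to a forward pull of about 2 N. I took that as the ridge springing up into the groove.
    - I then crept forward until the buffer pushed back with about 4 N and let go there.
- **Last checks:** With the arm clear, the top view shows the lid shut and the pull bar within 1–2 mm of where I released it. I saw none of the other things disturbed.

- **Disagreements:** The top and wrist cameras differed by up to about 5 mm on the spool and the bar, so I took values in between. The lid met the buffer about 1–2 mm farther in than I had measured from the pictures, so I relied on the force reading.
- **High force:** For a moment while the lid was sliding, the tool pressed down on it with about 16 N, which I corrected.
- **Not seen:** The closed lid hides the spool and the ridge, so neither could be looked at after closing.

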